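# Lengthen the blue vacuum wand by one hole

### The arm

A 7-joint arm with a two-finger parallel gripper is mounted at the origin on the work surface. World frame = base frame: x ahead of the robot, y to its left, z up, the work surface at z = 0. Lengths are in m, angles in rad, forces in N, time in s.
With the tool pointing down it reaches from about 0.4 to 0.85 m from the base axis. Payload 10.4 kg.
Tool frame: the origin (TCP) lies at the very end of the fingers, on their centre line; the grasp point (between the pads) lies 19 mm behind it (grasp_offset is the distance from the TCP to the grasp point, in m); z points along the fingers, y is the direction in which the jaws open and shut (so a half turn about z gives the same grasp; the last joint's range is limited). The gripper opens to 87 mm and grips with 3 to 60 N. Pads are 19 mm wide; open, the fingers measure 117 mm over their backs; the gripper's body (75 mm by 190 mm) begins 51 mm behind the grasp point.
Start: joints at [1.181, 0.332, -0.065, 1.46, 0.022, 1.35, -0.088], TCP at [0.224, -0.583, 0.223] pointing down, gripper open.
Joint ranges: [-2.6, 2.6], [-0.5, 2.12], [-1.47, 1.34], [0.16, 2.42], [-1.27, 4.41], [0.06, 2.06], [-2.6, 2.6]. Speed limits (rad/s): [2.22, 2.22, 2.79, 2.79, 3.14, 3.14, 3.14].

### API

Orientations are given as a unit quaternion [w, x, y, z].
In Python, from bench import * gives the robot as it stands.
- The arm moves only by the tool carry_out, never from a script. Its argument "plan" is a list of rows, each a list of 4 numbers: the shift along the tool's x, y, z in units of 30 mm (1.0 is 30 mm), then the turn about the tool's z in degrees. In form: [[x, y, z, roll], ...]. A call has 1 to 20 rows; each row is the pose to reach, as a shift and turn from the pose measured when the call began, along the tool's axes at that moment; what a row does not reach only later rows make up. A row lasts 1/12 s, in which the tool goes at most 41.7 mm and 7.16 degrees, less where a joint would pass 70% of its speed; a pose out of reach is approached as far as the arm can. A call with a gripper value outside its range is refused whole. "gripper" is the closure, from 0 (fully open) to 1 (shut), set as the call begins (left out, the last holds). The fingers move at their own pace and stop on an object; "grip_force" is the grip in N (left out, the last holds). Time passes only in rows, so rows that repeat a pose let the fingers close. It gives the time, the measured TCP pose, the force and the opening at its end, in the units of the state.
- read_state(): the state, without advancing time (a new reading comes with each control period).
- get_image(name): name is "scene" or "top"; returns a dict with "frame" (400x640x3 uint8, red, green, blue), "fx", "fy", "cx", "cy" (pixels), "dist" ([k1, k2, p1, p2, k3] as OpenCV has them; the pictures are not rectified), "T" (4x4, takes a point from camera to world coordinates). Camera axes: x right, y up, looking along -z (the intrinsics and any distortion apply to the point x, -y, -z); pixel columns grow to the right and rows downward; lengths in m; the calibration is good to about 2 mm. A picture is of the moment at which its call begins. There is no depth.
- sign_off(): hands the job in, once; it reports no verdict.
The state is a dict: "time": time; "qpos": joint angles; "qvel": joint speeds; "effort": joint torques, N m; "tcp_pos": TCP position; "orientation": TCP orientation; "force": force on the tool from outside, world axes, zero at the start; "wrist_torque": the same for the moment, N m; "grip_width": finger opening in m.
Only numpy, scipy, OpenCV 4.12 (cv2) and the standard library are available. Lean on these libraries where they do the work, as an engineer would, in place of code of your own. Each camera call takes 0.05 s, during which the arm holds its last target. There are 200 camera calls.

### The job

Of the two telescopic vacuum wands on the display board, lengthen the one with the blue sleeve by exactly one hole: press its white spring button down flush with the sleeve, push the sleeve by its black thumb tab off the button, and slide it on until the button pops up through the next hole. Then let go, and do not touch the wand with the orange sleeve.

Things in the scene. Friction and masses are not known exactly. Their poses are not given: they have to be found in the camera images.
- blue_wand: telescopic vacuum wand (580 mm) fixed in wooden saddles: a blue square sleeve slides on a steel tube; a white spring button stands up through its top. Origin: on the board, right below the button's centre; x: along the tube, the way the sleeve slides to lengthen it; z up. Sleeve top 66 mm, button tip 75 mm above origin. Steel strap 185 mm behind the button (-x), 71 mm high.
- blue_sleeve (a joint): slide of the blue sleeve (42 mm square, 16 mm holes in its top 50 mm apart) along +x, m: 0 at start (first hole), 0.05 next hole, 0.1 last; play 2 mm. Black thumb tab on its top, 36 mm wide, 13 mm high, moves with it: pushing face 16 mm ahead (+x) of the button at start. Pushing off the button takes up to 15 N, then 2 N; locked while the button is up.
- blue_button (a joint): how far the blue wand's white button (14 mm wide, round head) is pressed, m: 0 up (9 mm proud), 0.009 flush with the sleeve's top, about 0.0115 when held down by the plain wall between holes, 0.014 at most; spring 3.5 N up, 6 N flush. Shut fingertips cover it and come to rest on the sleeve's top, button flush; it does not travel with the sleeve.
- orange_wand: bystander, not to be touched: a wand of the same build, sizes and frame with an orange sleeve, parallel to the blue one within 10 degrees and about 170 mm beside it, nearer to or farther from the robot.

How it is judged:
By the outcome, as a careful person would: the job done as asked, in the order asked, and still so for the second after the job is handed in, with the robot touching nothing.
It also fails if it takes over 32 s, if anything falls off the work surface, if the arm or the gripper's body presses on something with over 40 N, if the wrist force passes 120 N, or if a joint passes its speed limit or range.

## Working session

There is one attempt and no reset: what is moved stays moved. The work goes in short steps, Python scripts to look and compute and a tool call to move; the robot and the scene stay as the last step left them, time stands still between calls to the robot, and variables do not carry over. Pictures are saved under pics/ and viewed, about 8 in all and at most 12, crops included, and the job is handed in when it is done.

Besides the shell and the picture viewer there is one more tool, called as name(argument=value, ...), one argument or row to a line, values as JSON. carry_out: Moves the arm, as the interface text tells. Its arguments: {"type":"object","properties":{"plan":{"type":"array"},"gripper":{"type":"number"},"grip_force":{"type":"number"}},"required":["plan"]}

```bash
mkdir -p pics; ls; python3 - <<'E'
from bench import *
import cv2,pickle
s=read_state(); print(s)
d={}
for n in("scene","top"):
    g=get_image(n); d[n]=g; cv2.imwrite(f"pics/{n}0.png",g["frame"][:,:,::-1]); print(n,g["fx"],g["cx"],g["cy"],g["dist"],g["T"])
pickle.dump(d,open("d0.pkl","wb"))
E
```

```text
pics
{'time': 0.0, 'qpos': array([ 1.1813997 ,  0.33287148, -0.06469929,  1.4609602 ,  0.02159038,
        1.34991317, -0.08851031]), 'qvel': array([ 0.0015964 , -0.00280121, -0.00061224, -0.00092659,  0.00180778,
       -0.00051566,  0.00035052]), 'effort': array([-9.95336595e-04, -6.23268843e+01,  2.45874346e-02, -3.89898419e+01,
       -6.12409087e-02,  3.99318128e-02,  1.74643214e-04]), 'tcp_pos': array([ 0.22399382, -0.58305182,  0.22174517]), 'orientation': array([-7.10255594e-04,  9.83228597e-01,  1.82375975e-01, -1.62212424e-04]), 'force': array([ 0.29240969, -0.33335034,  0.60803087]), 'wrist_torque': array([-0.00245438, -0.00276276, -0.02939009]), 'grip_width': 0.0870335261580958}
scene 364.02838975302905 319.55730434882844 200.33817962536952 [0.002237 0.       0.       0.       0.      ] [[ 0.30780575 -0.75857971  0.57429299  0.93064783]
 [ 0.95131     0.23504883 -0.19940243 -0.13819509]
 [ 0.01627575  0.60770788  0.79399385  0.57408288]
 [ 0.          0.          0.          1.        ]]
top 385.13689538738015 317.667678600976 198.57668379238095 [-0.04522522  0.          0.          0.          0.        ] [[-0.00596812  0.99505492 -0.09914677  0.46388617]
 [-0.99977418 -0.00795968 -0.01970361 -0.01184573]
 [-0.02039535  0.09900679  0.99487772  0.70725449]
 [ 0.          0.          0.          1.        ]]
```

View pics/scene0.png

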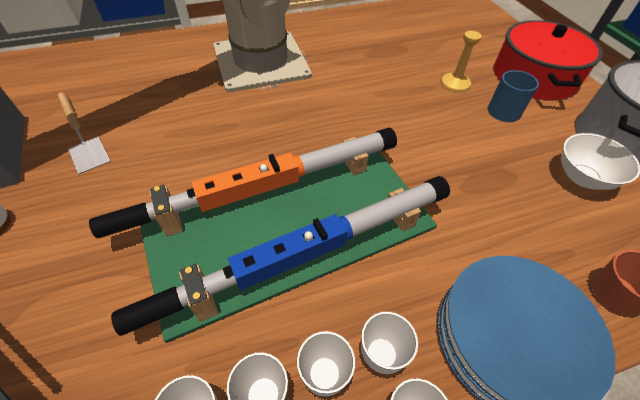

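View pics/top0.png

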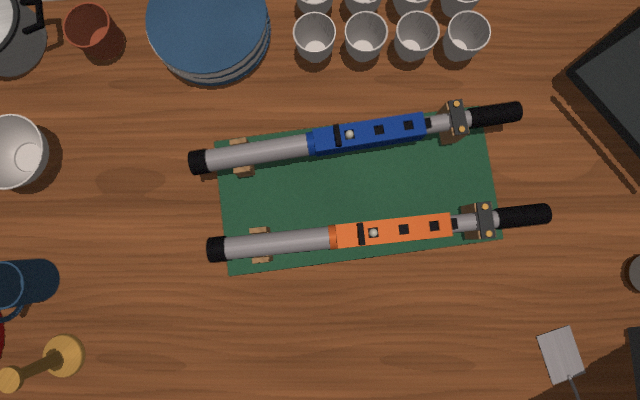

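The scene view shows the blue wand nearer the camera, with its button at about (308,236). In the top view the blue wand is the upper one: button (350,134), tab (337,135), holes (379,130) and (408,125). It lengthens to the left, roughly world +y.

```bash
cat > h.py <<'E'
import numpy as np,cv2
def ray(g,uv):
    K=np.array([[g["fx"],0,g["cx"]],[0,g["fy"],g["cy"]],[0,0,1]])
    p=cv2.undistortPoints(np.array([[uv]],float),K,np.array(g["dist"],float))[0,0]
    T=np.array(g["T"]); return T[:3,3],T[:3,:3]@np.array([p[0],-p[1],-1.])
def plane(g,uv,z):
    o,d=ray(g,uv); return o+d*(z-o[2])/d[2]
def tri(ga,a,gb,b):
    o1,d1=ray(ga,a);o2,d2=ray(gb,b)
    s=np.linalg.lstsq(np.c_[d1,-d2],o2-o1,rcond=None)[0]
    p,q=o1+s[0]*d1,o2+s[1]*d2
    return (p+q)/2,np.linalg.norm(p-q)
def blob(m,near,r=14,amin=6):
    n,l,st,c=cv2.connectedComponentsWithStats(m.astype(np.uint8))
    return [(c[i].round(2).tolist(),int(st[i,4])) for i in range(1,n) if st[i,4]>=amin and np.hypot(*(c[i]-near))<r]
E
python3 - <<'E'
import pickle
from h import *
d=pickle.load(open("d0.pkl","rb"))
for n,nb,holes in(("scene",(308,236),[(279,248),(249,261)]),("top",(350,134),[(379,130),(408,125)])):
    f=d[n]["frame"].astype(int); 
    print(n,"btn",blob((f.min(2)>130),nb))
    for h in holes+[(320,229) if n=="scene" else (337,135)]: print(" dark",blob((f.max(2)<60),h,8))
E
python3 - <<'E'
import cv2,numpy as np
a=cv2.imread('pics/scene0.png')[205:275,225:360];b=cv2.imread('pics/top0.png')[100:170,300:435]
cv2.imwrite('pics/crop0.png',cv2.resize(np.vstack([a,b]),None,fx=4,fy=4,interpolation=cv2.INTER_NEAREST))
E
```

```text
scene btn [([308.04, 234.69], 48)]
 dark [([279.08, 248.14], 72)]
 dark [([248.51, 260.77], 82)]
 dark [([319.59, 228.88], 152)]
top btn [([349.41, 132.86], 29)]
 dark [([378.52, 129.39], 77)]
 dark [([408.01, 124.8], 69)]
 dark [([336.95, 135.19], 129)]
```

View pics/crop0.png

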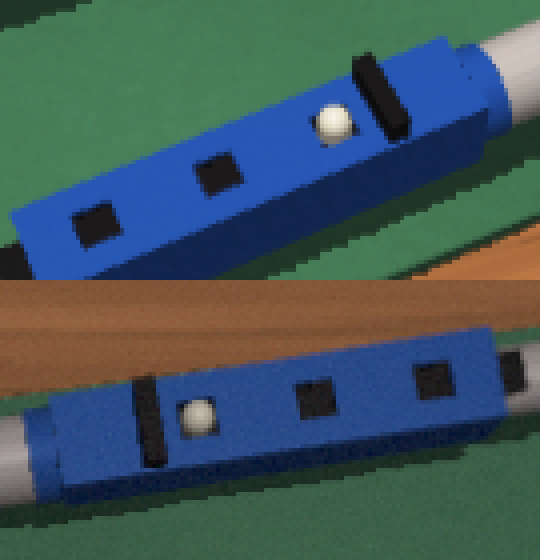

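The crop shows the button just behind the black tab (scene 308,236 and top 350,134), with two clear dark holes behind it.

```bash
python3 - <<'E'
import pickle
from h import *
from scipy.spatial.transform import Rotation as R
d=pickle.load(open("d0.pkl","rb")); s,t=d["scene"],d["top"]
h1,e1=tri(s,(279.08,248.14),t,(378.52,129.39)); h2,e2=tri(s,(248.51,260.77),t,(408.01,124.8))
b,e3=tri(s,(308.3,235.8),t,(349.5,133.8)); tb,e4=tri(s,(319.6,228.9),t,(336.95,135.2))
for p,e in((h2,e2),(h1,e1),(b,e3),(tb,e4)): print(p.round(4),round(e,4))
Z=(h1[2]+h2[2])/2
print("plane",[plane(t,u,Z).round(4)[:2] for u in((408.01,124.8),(378.52,129.39))],[plane(s,u,Z).round(4)[:2] for u in((248.51,260.77),(279.08,248.14))])
ax=(b-h2)[:2]; L=np.linalg.norm(ax); ax/=L; print("L",L,np.linalg.norm(h1-h2),"yaw",np.degrees(np.arctan2(ax[1],ax[0])),"button from holes",(h1+h2)[:2]/2+ax*.075)
r=R.from_quat([9.83228597e-01,1.82375975e-01,-1.6e-4,-7.1e-4]).as_matrix(); print(r.round(3))
tcp=np.array([.22399,-.58305,.22175]); print("btn in tool units of30mm",(r.T@(b-tcp))/.03, "ax in tool",(r.T@np.r_[ax,0]).round(4))
E
```

```text
[ 0.6495 -0.1518  0.0774] 0.0007
[ 0.6421 -0.1022  0.0774] 0.0007
[ 0.6347 -0.053   0.0787] 0.0003
[ 0.631  -0.0324  0.084 ] 0.0007
plane [array([ 0.6496, -0.1514]), array([ 0.6421, -0.1019])] [array([ 0.6494, -0.1522]), array([ 0.642 , -0.1026])]
L 0.09990823461117017 0.05013362824423393 yaw 98.52936306753746 button from holes [ 0.63467967 -0.05284845]
[[ 0.933  0.359 -0.001]
 [ 0.359 -0.933  0.001]
 [-0.    -0.001 -1.   ]]
btn in tool units of30mm [ 19.11721962 -11.57584258   4.78322934] ax in tool [ 0.2162 -0.9763  0.0014]
```

carry_out(
  plan=[
    [2, -1.2, 0, 2],
    [4, -2.4, 0, 4],
    [6, -3.6, 0, 6],
    [8, -4.8, 0.3, 8],
    [10, -6, 0.6, 10],
    [12, -7.2, 0.9, 12],
    [14, -8.4, 1.2, 12.5],
    [16, -9.6, 1.5, 12.5],
    [18, -10.8, 1.8, 12.5],
    [19.09, -11.45, 2, 12.5],
    [19.09, -11.45, 2.2, 12.5],
    [19.09, -11.45, 2.4, 12.5],
    [19.09, -11.45, 2.6, 12.5],
    [19.09, -11.45, 2.8, 12.5],
    [19.09, -11.45, 3, 12.5],
    [19.09, -11.45, 3.2, 12.5],
    [19.09, -11.45, 3.4, 12.5],
    [19.09, -11.45, 3.4, 12.5],
    [19.09, -11.45, 3.4, 12.5],
  ],
  gripper=1,
  grip_force=40,
)

```text
time: 1.68
tcp_pos: [0.6348, -0.0565, 0.119]
orientation: [-0.001, 0.997, 0.075, -0.001]
force: [0.1, -1.1, -0.1]
grip_width: 0.0002
```

```bash
cat > st.py <<'E'
from bench import *
from h import *
import sys
from scipy.spatial.transform import Rotation as R
s=read_state(); q=s["orientation"]; r=R.from_quat([q[1],q[2],q[3],q[0]]).as_matrix()
b=np.array([.6347,-.053,.0774]); ax=np.array([-.1484,.9889,0]); lat=np.array([-ax[1],ax[0],0])
e=s["tcp_pos"]-b
print("t",s["time"],"along",e@ax*1e3,"lat",e@lat*1e3,"z",s["tcp_pos"][2],"F al,lat,z",s["force"]@ax,s["force"]@lat,s["force"][2],"w",s["grip_width"])
print("ax in tool",(r.T@ax).round(3),"down",(r.T@[0,0,-1]).round(3),"err to (b) units",(r.T@-e/.03).round(3))
if len(sys.argv)>1:
    ims=[get_image(n)["frame"] for n in("scene","top")]
    a=ims[0][140:320,200:420]; c=ims[1][60:240,260:480]
    cv2.imwrite(sys.argv[1],cv2.resize(np.hstack([a,c])[:,:,::-1],None,fx=1.8,fy=1.8,interpolation=cv2.INTER_NEAREST))
E
python3 st.py pics/a1.png
```

```text
t 1.6833 along -3.477863159174904 lat 0.4632767145308027 z 0.11900645943431386 F al,lat,z -1.1113391041279632 0.03592643628748222 -0.07213170805325453 w 0.0001569597373545666
ax in tool [ 0.001 -1.     0.002] down [0.003 0.002 1.   ] err to (b) units [ 0.019 -0.113  1.387]
```

View pics/a1.png

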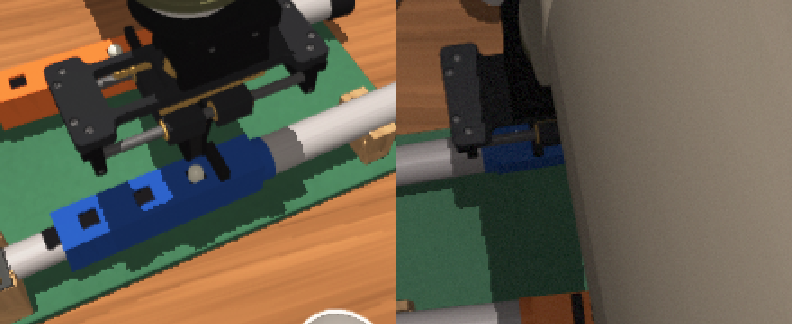

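The fingertips hover just above the button and behind the tab, and the orange wand is clear of them. Next I descend onto the button.

carry_out(
  plan=[
    [0, 0, 0.3, 0],
    [0, 0, 0.6, 0],
    [0, 0, 0.9, 0],
    [0, 0, 1.05, 0],
    [0, 0, 1.15, 0],
    [0, 0, 1.2, 0],
    [0, 0, 1.2, 0],
  ],
)

```text
time: 2.37
tcp_pos: [0.6348, -0.0591, 0.0845]
orientation: [0.0, 0.997, 0.073, -0.001]
force: [-2.4, -1.8, 3.5]
grip_width: 0.0005
```

```bash
python3 st.py pics/a2.png
```

```text
t 2.3667 along -6.052955581564476 lat 0.812849690661249 z 0.08454673543082022 F al,lat,z -1.368949112471741 2.674488716280162 3.526423216653012 w 0.00045792800790131515
ax in tool [-0.002 -1.    -0.   ] down [ 0.001 -0.     1.   ] err to (b) units [ 0.027 -0.202  0.238]
```

View pics/a2.png

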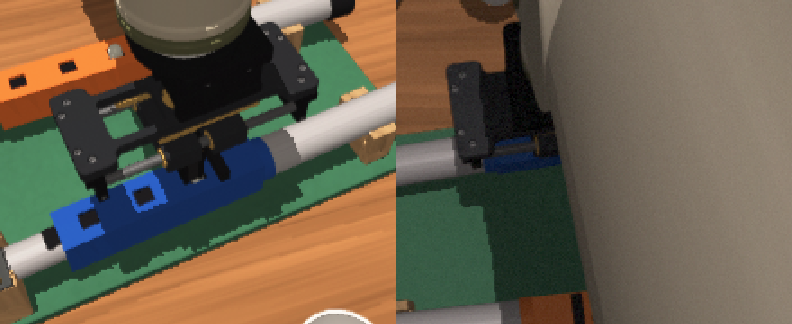

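The tips rest on the button with 3.5 N, but they have drifted to 6 mm behind its centre. I'll shift forward a little and press down to the sleeve.

carry_out(
  plan=[
    [0.02, -0.07, 0.05, 0],
    [0.02, -0.1, 0.1, 0],
    [0.02, -0.1, 0.15, 0],
    [0.02, -0.1, 0.2, 0],
    [0.02, -0.1, 0.23, 0],
    [0.02, -0.1, 0.25, 0],
    [0.02, -0.1, 0.25, 0],
  ],
)

```text
time: 3.05
tcp_pos: [0.6361, -0.0561, 0.0785]
orientation: [0.0, 0.997, 0.073, 0.001]
force: [-0.5, -3.2, 10.1]
grip_width: 0.0005
```

```bash
python3 st.py
```

```text
t 3.05 along -3.2696038205085647 lat -0.913885996271182 z 0.07846994628183804 F al,lat,z -3.1192524002865074 0.9930996849183632 10.073380109769843 w 0.0004757686953012692
ax in tool [-0.003 -1.    -0.001] down [-0.001 -0.001  1.   ] err to (b) units [-0.031 -0.109  0.036]
```

carry_out(
  plan=[
    [-0.02, -0.05, 0.05, 0],
    [-0.02, -0.1, 0.05, 0],
    [-0.02, -0.15, 0.05, 0],
    [-0.02, -0.2, 0.05, 0],
    [-0.02, -0.25, 0.05, 0],
    [-0.02, -0.3, 0.05, 0],
    [-0.02, -0.35, 0.05, 0],
    [-0.02, -0.4, 0.05, 0],
  ],
)

```text
time: 3.72
tcp_pos: [0.6351, -0.0465, 0.0784]
orientation: [0.002, 0.997, 0.072, 0.002]
force: [0.4, -7.7, 11.7]
grip_width: 0.0003
```

```bash
python3 st.py pics/a3.png
```

```text
t 3.7167 along 6.364455812799761 lat -1.3525202523182212 z 0.07837284062252857 F al,lat,z -7.63248549055462 0.7134957248566289 11.650751096847282 w 0.0003419767064902125
ax in tool [-0.004 -1.    -0.004] down [-0.004 -0.004  1.   ] err to (b) units [-0.044  0.212  0.033]
```

View pics/a3.png

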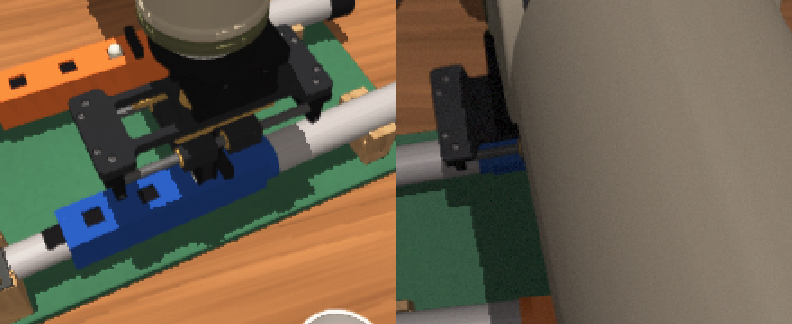

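The sleeve holes have moved about 4 mm in the view (scene crop 89→93 and 144→148), so the tab is being pushed. I'll keep going.

carry_out(
  plan=[
    [-0.04, -0.1, 0.04, 0],
    [-0.04, -0.16, 0.04, 0],
    [-0.04, -0.22, 0.04, 0],
    [-0.04, -0.28, 0.04, 0],
    [-0.04, -0.34, 0.04, 0],
    [-0.04, -0.4, 0.04, 0],
    [-0.04, -0.46, 0.03, 0],
    [-0.04, -0.52, 0.03, 0],
  ],
)

```text
time: 4.48
tcp_pos: [0.6331, -0.0345, 0.0785]
orientation: [0.003, 0.997, 0.071, 0.004]
force: [0.9, -4.8, 9.4]
grip_width: 0.0003
```

```bash
python3 st.py pics/a4.png
```

```text
t 4.4833 along 18.524605398887818 lat -1.1561941640508144 z 0.07845379203077776 F al,lat,z -4.9170518445032 -0.20393623410290534 9.370733146531597 w 0.00032638056977359037
ax in tool [-0.008 -1.    -0.007] down [-0.007 -0.007  1.   ] err to (b) units [-0.034  0.618  0.039]
```

View pics/a4.png

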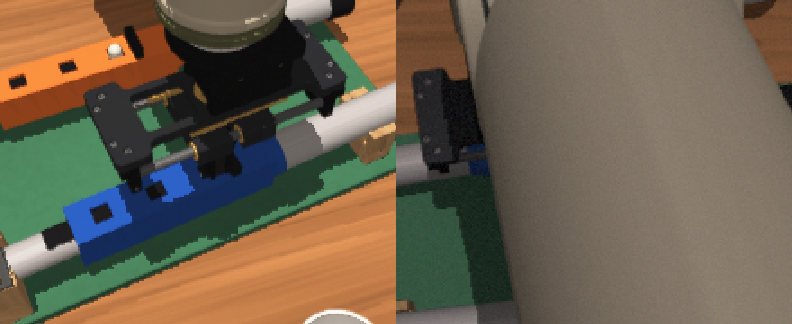

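The hole is now at crop (102,213), so the sleeve has moved about 15 mm and the button is trapped under the wall. I'll ease the downward press and slide on.

carry_out(
  plan=[
    [-0.03, -0.05, 0, 0],
    [-0.03, -0.1, -0.05, 0],
    [-0.03, -0.2, -0.05, 0],
    [-0.03, -0.3, -0.05, 0],
    [-0.03, -0.4, -0.05, 0],
    [-0.03, -0.5, -0.05, 0],
    [-0.03, -0.6, -0.05, 0],
    [-0.03, -0.7, -0.05, 0],
    [-0.03, -0.78, -0.05, 0],
    [-0.03, -0.85, -0.05, 0],
    [-0.03, -0.85, -0.05, 0],
  ],
)

```text
time: 5.5
tcp_pos: [0.6278, -0.0063, 0.0794]
orientation: [0.002, 0.997, 0.072, 0.003]
force: [0.8, -3.2, 1.2]
grip_width: 0.0004
```

```bash
python3 st.py pics/a5.png
```

```text
t 5.5 along 47.24523463956915 lat -0.15991506957347024 z 0.07935871595950754 F al,lat,z -3.2355243226148267 -0.3104860643844225 1.1938338083564626 w 0.0004111986600314501
ax in tool [-0.005 -1.    -0.004] down [-0.006 -0.004  1.   ] err to (b) units [0.002 1.575 0.072]
```

View pics/a5.png

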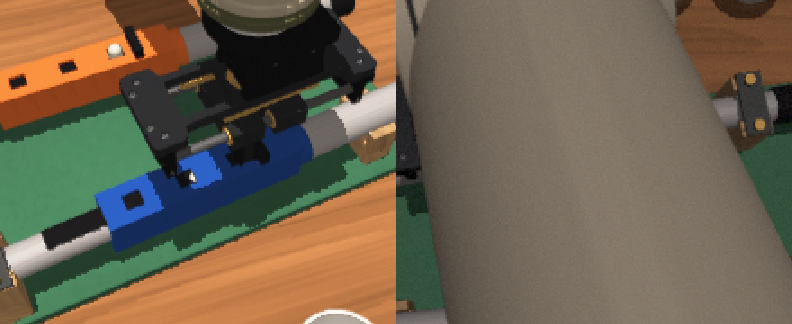

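White shows in the next hole at crop (190,178), so the button is at its edge. A few more millimetres, slowly.

carry_out(
  plan=[
    [0, -0.06, 0, 0],
    [0, -0.1, 0, 0],
    [0, -0.14, 0, 0],
    [0, -0.17, 0, 0],
    [0, -0.17, 0, 0],
  ],
)

```text
time: 6.02
tcp_pos: [0.6268, 0.0004, 0.0791]
orientation: [0.001, 0.997, 0.073, 0.003]
force: [0.4, -0.1, -0.0]
grip_width: 0.0005
```

```bash
python3 st.py pics/a6.png
```

```text
t 6.0167 along 54.01104206676004 lat -0.08924697452758842 z 0.07910966936356369 F al,lat,z -0.17324922675842905 -0.3717075843324612 -0.03677767815175437 w 0.0005427978090969073
ax in tool [-0.003 -1.    -0.002] down [-0.006 -0.002  1.   ] err to (b) units [0.003 1.8   0.061]
```

View pics/a6.png

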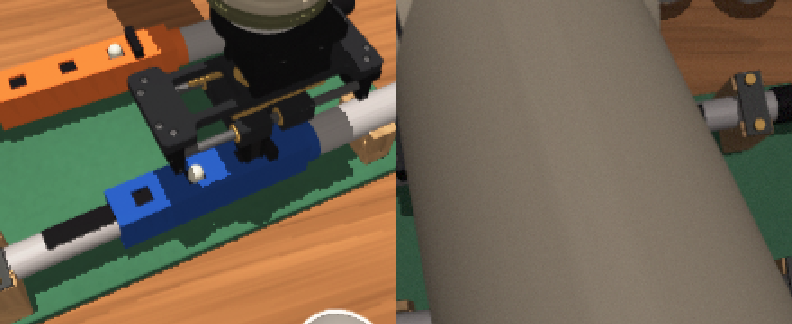

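The button now stands up at crop (196,173) and the contact force is zero. I'll back off a hair, lift, and check.

carry_out(
  plan=[
    [0, 0.05, 0, 0],
    [0, 0.07, -0.2, 0],
    [0, 0.07, -0.5, 0],
    [0, 0.07, -1, 0],
    [0, 0.07, -2, 0],
    [0, 0.07, -3, 0],
    [0, 0.07, -4, 0],
    [-1, 0.07, -5, 0],
    [-2, 0.07, -5, 0],
    [-3, 0.07, -5, 0],
    [-4, 0.07, -5, 0],
    [-5, 0.07, -5, 0],
    [-5, 0.07, -5, 0],
  ],
)

```text
time: 7.2
tcp_pos: [0.474, -0.0244, 0.2293]
orientation: [0.002, 0.997, 0.072, 0.003]
force: [1.1, -0.7, -0.2]
grip_width: 0.0002
```

```bash
python3 st.py pics/a7.png; python3 - <<'E'
from bench import *
from h import *
g=get_image("scene"); f=g["frame"].astype(int)
print("btn",blob(f.min(2)>130,(308,236),12)); 
d=blob(f.max(2)<60,(279,248),14); print("dark",d)
hb=np.array([.6347,-.053,.0774])
for c,_ in d: print("hole along",(plane(g,c,.0774)-hb)@[-.1484,.9889,0]*1e3)
E
```

```text
t 7.2 along 52.10958188235753 lat 154.70164151682553 z 0.22930732939503504 F al,lat,z -0.8288141834966245 -1.0088162193206949 -0.16250363896478115 w 0.00024932994574120113
ax in tool [-0.005 -1.    -0.005] down [-0.005 -0.005  1.   ] err to (b) units [5.139 1.688 5.098]
btn [([308.14, 234.7], 50)]
dark [([278.59, 248.32], 74)]
hole along -50.92677708046115
```

View pics/a7.png

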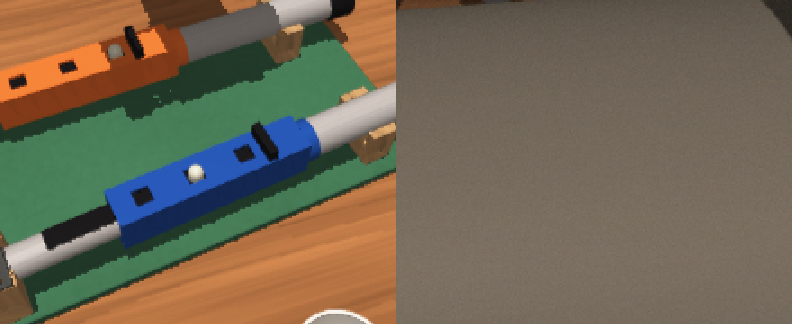

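The button stands fully up through the middle hole, with one free hole on either side. Its blob is at (308.1,234.7), the same as before the job. The orange wand is unmoved and the arm is clear, so I'm handing in.

```bash
python3 -c "
from bench import *
print(sign_off())"
```

```text
the job is handed in; nothing more can be done
None
```

The blue wand is now one hole longer, and I've handed the job in. I pressed its white button flush with the shut fingertips, pushed the black thumb tab to move the sleeve off the button, and slid the sleeve until the button popped up through the next hole. Then I lifted the arm clear, at about 7.2 s.

**Position:** in the last picture the button stands up through the middle hole. Its image spot is 308.1, 234.7, against 308.0, 234.7 at the start. The remaining hole behind it measures 51 mm back, so the sleeve moved about 50 mm, within the play and calibration error.

**Forces:** the highest readings, taken at the end of moves, were about 12 N downward and 8 N along the wand. The reading was zero before the lift.

**Orange wand:** it looks unmoved, and the gripper stayed clear of it in every picture.

**Limits of the checks:** on the first descent the tips drifted about 3 mm backward, which I corrected before pressing. The arm blocked the top camera, so the final check uses the scene camera alone.

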